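# Open the jar of bolts in the bench brace

## Task

Stand the closed jar of bolts upright and fully down in the square wooden brace on the bench, which keeps it from turning. Then unscrew its tight cap (anticlockwise) until it comes free of the thread, and lift it off straight up. Finish while still holding the cap: gripped level a few centimetres above the jar's mouth and in line with it, not set down or let go, with the jar still fully down in the brace and the mug, tin and screwdriver left where they were.

Things in the scene. Friction and masses are not known exactly. Their poses are not given: they have to be found in the camera images.
- jar_center (a point): Square clear-glass jar of bolts, 0.34 to 0.59 kg, body 68 x 68 mm, 74 mm tall, round neck above; 106 mm tall to its mouth, 113 mm with cap. Point on its axis 37 mm above its underside; z up, x and y square to its faces. Loose; stands on the bench at the start. It can be carried by its screwed-on cap. Standing free it turns along with the cap; braced it turns only about 3 degrees.
- jar_mouth (a point): Centre of the jar's mouth, 106 mm above its underside; axes as jar_center. A rubber seal here pushes the cap up with about 12 N (so it is tight) and rises 2 mm when the thread lets go. Twist-off thread: the cap turns without rising, is free 112 to 162 degrees anticlockwise (from above) of the jar's x axis, and meets a hard stop at 164; free, it clears the thread after 10 mm of lift.
- cap_center (a point): Aluminium twist-off cap, round with sixteen narrow flats, 64 mm wide, 24 mm tall, 50 g. Point on its axis half-way up. Screwed on, it is 101 mm above the jar's underside, 15 mm free between its lower edge and the square body. z up; x along the thin raised rib on its top, from centre to rim. At the start x is 15 to 60 degrees anticlockwise of the jar's x; free at 112 to 162 (see jar_mouth).
- brace_floor (a point): Wooden brace fixed to the bench: square pocket 72 x 72 mm, 30 mm deep, with outward-sloping lips above that guide the jar in (about 90 mm wide at the top, 46 mm above the bench). Point at the centre of the pocket's floor, 6 mm above the bench; x and y square to its walls, z up. The jar fits any of the four ways round.
- mug_mid (a point): White mug, 80 mm wide, 90 mm tall, bystander; point on its axis 45 mm up.
- tin_mid (a point): Round closed tin, 72 mm wide, 100 mm tall, bystander; point on its axis 50 mm up.
- driver_mid (a point): Screwdriver lying on the bench, bystander; point at its origin, x along it from handle to tip.
Things that resemble listed ones, but are neither listed nor needed, are in the scene too. There is more than one size of the part that bears cap_center; the job needs the smallest. Of the things that look like the part that bears brace_floor, take the one that is farthest to the robot's right at the start.

How it is judged:
On the way, in this order (a step that is already met when the one before it is completed fails the run):
1. the jar stands fully down in the brace with its cap still screwed on (z of jar_center in the frame of brace_floor between 0.03 and 0.041 m and horizontal distance between jar_center and brace_floor below 0.006 m and angle between jar_center's own z axis and vertical below 0.1 rad and z of cap_center in the frame of jar_mouth below 0.002 m and horizontal distance between cap_center and jar_mouth below 0.006 m), for 0.2 s.
2. the cap is off the thread and held by the fingers while the jar stays in the brace (z of jar_center in the frame of brace_floor between 0.03 and 0.041 m and horizontal distance between jar_center and brace_floor below 0.006 m and angle between jar_center's own z axis and vertical below 0.1 rad and z of cap_center in the frame of jar_mouth above 0.008 m and contact force between cap and the fingers above 1 N), for 0.1 s.
At the end, for the whole second after the job is handed in: The jar stands fully down (within 4 mm), upright (0.1 rad) and centred (6 mm) in the brace; the cap is gripped by the fingers and still, touching neither jar nor brace, level within 0.2 rad, its lower edge 5 to 70 mm above the jar's mouth and its centre within 25 mm of the jar's axis (z of jar_center in the frame of brace_floor between 0.03 and 0.041 m and horizontal distance between jar_center and brace_floor below 0.006 m and angle between jar_center's own z axis and vertical below 0.1 rad and z of cap_center in the frame of jar_mouth between 0.017 and 0.082 m and horizontal distance between cap_center and jar_mouth below 0.025 m and angle between cap_center's own z axis and vertical below 0.2 rad and contact force between cap and the fingers above 1 N and contact force between cap and jar below 0.1 N and contact force between cap and brace below 0.1 N and linear speed of each of cap, jar below 0.03 m/s); the arm keeps its last pose, push and grip.
It fails at once if the mug is moved more than 30 mm (distance of mug_mid from where it was at the start of the episode above 0.03 m).
It fails at once if the tin is moved more than 30 mm (distance of tin_mid from where it was at the start of the episode above 0.03 m).
It fails at once if the screwdriver is moved more than 30 mm (distance of driver_mid from where it was at the start of the episode above 0.03 m).
It fails at once if the jar is tipped over (angle between jar_center's own z axis and vertical above 0.6 rad).
It also fails if it takes over 51 s, if anything falls off the work surface, if the arm or the gripper's body presses on something with over 40 N, if the wrist force passes 120 N, or if a joint passes its speed limit or range.

## Robot

A 6-joint arm with a two-finger parallel gripper is mounted at the origin on the work surface. World frame = base frame: x ahead of the robot, y to its left, z up, the work surface at z = 0. Lengths are in m, angles in rad, forces in N, time in s.
With the tool pointing down it reaches from about 0.375 to 0.9 m from the base axis. Payload 3.1 kg.
Tool frame: the origin (TCP) lies on the centre line of the jaws, within the pads' length; the fingertips stand 8 mm ahead of it and the grasp point (between the pads) lies 11 mm behind it; z points along the fingers, y is the line along which they close (so a half turn about z gives the same grasp; the last joint's range is limited). The gripper opens to 87 mm and grips with 3 to 60 N. Pads are 19 mm wide; open, the fingers measure 117 mm over their backs; the gripper's body (75 mm by 190 mm) begins 51 mm behind the grasp point.
Start: joints at [1.022, 0.527, 1.433, -0, 1.181, -0.178], TCP at [0.226, 0.583, 0.231] pointing down, gripper open.
Joint ranges: [-3.08, 3.08], [-0.75, 2.2], [0.22, 2.44], [-1.43, 4.57], [0, 2.65], [-2.85, 2.85]. Speed limits (rad/s): [2.79, 2.79, 3.14, 3.14, 3.14, 3.14].

## Interface

Orientations are given as a unit quaternion [x, y, z, w].
In Python, from rig import robot gives the robot as it stands. The module is installed in compiled form; this text tells all that it offers.
- The arm moves only by the tool send_rows, never from a script. Its argument "increments" is one flat list of numbers, 7 for each row, row after row: the turn, a rotation vector about the world's x, y, z in rad, then the shift along the world's x, y, z in cm, then the opening, from 0 (shut) to 1 (fully open). A call has 1 to 20 rows; each row shifts and turns the commanded pose from where the row before left it; what a row does not reach is not made up. A row lasts 1/12 s, in which the tool goes at most 41.7 mm and 7.16 degrees, less where a joint would pass 70% of its speed; a pose out of reach is approached as far as the arm can. A call is refused whole if a number of a shift passes 4.17 or a number of a turn 0.125, either way. A call with a gripper value outside its range is refused whole. The fingers move at their own pace and stop on an object; "newtons" is the grip in N (left out, the last holds). Time passes only in rows, so rows that do not move let the fingers close. It gives the time, the measured TCP pose, the force, the opening and the grip force at its end, in the units of the state.
- robot.get_obs(): the state, without advancing time (a new reading comes with each control period).
- robot.camera(name): name is "scene" or "side" or "wrist"; returns a dict with "image" (480x640x3 uint8, red, green, blue), "range_z" (480x640 float32, m along the optical axis (not along the pixel's ray), 0 where there is no reading), "fx", "fy", "cx", "cy" (pixels), "R" (3x3) and "t" (3): a world point X has camera coordinates R X + t. Camera axes: x right, y down, z forward; pixel columns grow to the right and rows downward; lengths in m; the calibration is good to about 2 mm. A picture is of the moment at which its call begins.
- robot.hand_in(): hands the job in; it is judged then, once.
The state is a dict: "time": time; "q": joint angles; "joint_velocities": joint speeds; "joint_torque": joint torques, N m; "position": TCP position; "tool_rot": TCP orientation; "ft_force": force on the tool from outside, world axes, zero at the start; "moment": the same for the moment, N m; "grip_width": finger opening in m; "grip_force": force on a finger pad.
Only numpy, scipy, OpenCV 4.12 (cv2) and the standard library are available. Lean on these libraries where they do the work, as an engineer would, in place of code of your own. Each camera call takes 0.05 s, during which the arm holds its last target. There are 200 camera calls.

## Working session

There is one attempt and no reset: what is moved stays moved. The work goes in short steps, Python scripts to look and compute and a tool call to move; the robot and the scene stay as the last step left them, time stands still between calls to the robot, and variables do not carry over. Pictures are saved under pics/ and viewed, at most 10 in all, crops included, and the job is handed in when it is done.

Besides the shell and the picture viewer there is one more tool, called after "Request:" as name(argument=value, ...), one argument or row to a line, values as JSON. send_rows: Moves the arm, as the interface text tells. Its arguments: {"type":"object","properties":{"increments":{"type":"array"},"newtons":{"type":"number"}},"required":["increments"]}

```bash
mkdir -p pics
python3 - <<'E'
from rig import robot
import cv2,numpy as np
ims=[]
for n in("scene","side"):
    c=robot.camera(n); np.savez(f"pics/{n}0.npz",**c); 
    cv2.imwrite(f"pics/{n}0.png",c["image"][:,:,::-1]); print(n,c["fx"],c["cx"],c["cy"],np.round(-c["R"].T@c["t"],3),np.round(c["R"],2).tolist())
print(robot.get_obs())
E
```

```text
scene 489.6185257660689 313.68055260627665 236.18022144952832 [0.979 0.452 0.638] [[-0.77, 0.64, -0.0], [0.4, 0.47, -0.79], [-0.5, -0.61, -0.62]]
side 617.2533686943808 323.28115479217564 244.66588613893109 [-0.079 -0.921  0.66 ] [[0.81, -0.59, -0.01], [-0.29, -0.39, -0.88], [0.51, 0.71, -0.48]]
{'time': 0.1, 'q': array([ 1.02151003e+00,  5.28345674e-01,  1.43375767e+00, -1.93119496e-05,
        1.18138405e+00, -1.78475179e-01]), 'joint_velocities': array([-0.0002914 , -0.00232657, -0.0018237 ,  0.00024321,  0.00081547,
       -0.00192256]), 'joint_torque': array([-4.91424216e-04, -4.40985525e+01, -1.77150893e+01,  6.34251977e-02,
        5.33650559e-02, -5.44025318e-05]), 'position': array([0.22611101, 0.58198926, 0.22969163]), 'tool_rot': array([ 1.84341464e-01,  9.82861805e-01, -8.88515087e-04, -3.28826781e-04]), 'ft_force': array([-0.38964848,  0.0848029 , -0.64104915]), 'moment': array([ 0.00911005, -0.01559589, -0.04235454]), 'grip_force': 0.0, 'grip_width': 0.08708096793740505}
```

View pics/scene0.png

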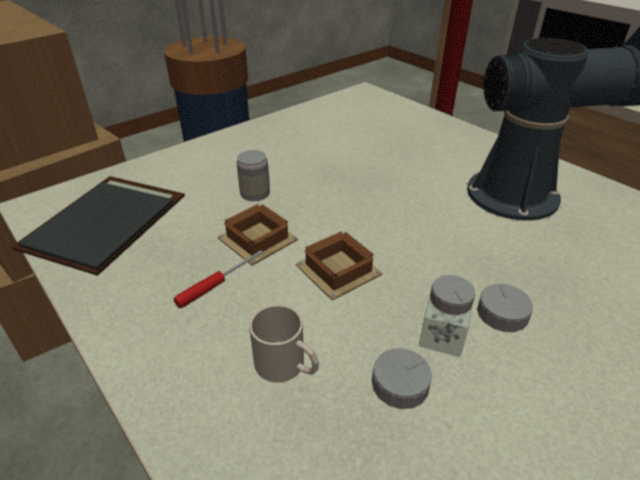

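View pics/side0.png

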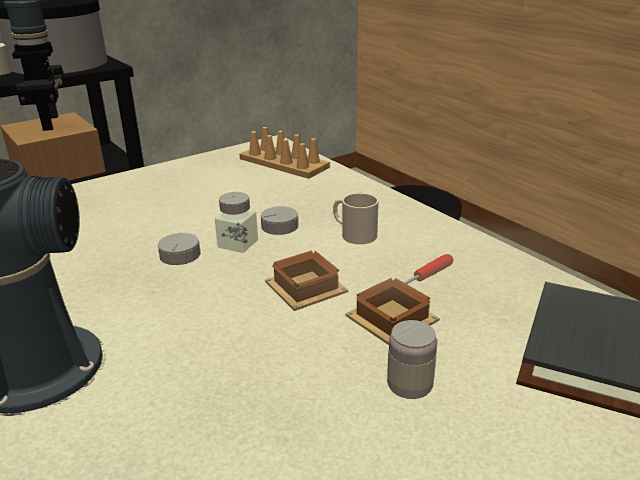

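Scene view: the jar with its cap is at (450,315), with two loose, larger caps at (505,307) and (402,377). The braces are at (258,230) and (340,262), the mug at (280,343), the tin at (253,175) and the screwdriver at (215,280). In the side view, the jar is at (236,222) and the braces at (306,275) and (393,305). The right-hand (lowest y) brace should be scene (258,230) / side (393,305). I'll measure to confirm.

```bash
cat > h.py <<'E'
import numpy as np,cv2
def load(n): return dict(np.load(f"pics/{n}.npz"))
def ray(c,u,v):
    d=c["R"].T@np.array([(u-c["cx"])/c["fx"],(v-c["cy"])/c["fy"],1]); return -c["R"].T@c["t"],d
def plane(c,u,v,z):
    o,d=ray(c,u,v); return o+d*(z-o[2])/d[2]
def tri(c1,p1,c2,p2):
    o1,d1=ray(c1,*p1);o2,d2=ray(c2,*p2)
    s=np.linalg.lstsq(np.c_[d1,-d2],o2-o1,rcond=None)[0]
    a=o1+d1*s[0];b=o2+d2*s[1]; return (a+b)/2,np.linalg.norm(a-b)
def cloud(c):
    v,u=np.mgrid[:480,:640]; z=c["range_z"]
    P=np.stack([(u-c["cx"])/c["fx"]*z,(v-c["cy"])/c["fy"]*z,z],-1)
    return (P-c["t"])@c["R"]
E
python3 - <<'E'
from h import *
A,B=load("scene0"),load("side0")
for n,a,b in(("jarcap",(453,290),(234,200)),("capL1",(506,303),(179,244)),("capL2",(402,372),(279,215)),("brR",(257,224),(393,295)),("brL",(340,254),(306,266)),("mugtop",(277,328),(360,204)),("tin",(252,158),(414,334)),("driver hand",(200,289),(435,267)),("tip",(262,252),(408,283))):
    p,e=tri(A,a,B,b); print(n,p.round(3),round(e,4))
for n,c,boxes in(("scene",A,{"jar":(430,275,476,312),"brR":(218,200,300,265),"brL":(297,230,385,298),"c1":(478,285,534,330),"c2":(370,350,432,405)}),("side",B,{"jar":(217,190,252,215),"brR":(345,275,440,320),"brL":(264,248,348,308),"c1":(157,233,203,265),"c2":(259,206,300,235)})):
    P=cloud(c)
    for k,(u0,v0,u1,v1) in boxes.items():
        Q=P[v0:v1,u0:u1].reshape(-1,3); Q=Q[c["range_z"][v0:v1,u0:u1].ravel()>0]; zt=np.percentile(Q[:,2],97)
        T=Q[abs(Q[:,2]-zt)<.005]; r=cv2.minAreaRect((T[:,:2]*1000).astype(np.float32)); print(n,k,"ztop",zt.round(4),"rect",np.round(r[0],0),np.round(r[1],0),round(r[2],1))
s=cv2.resize(A["image"][190:360,210:540],(800,412))[:,:,::-1]
cv2.imwrite("pics/crop1.png",s)
E
```

```text
jarcap [0.47  0.169 0.106] 0.0027
capL1 [0.348 0.204 0.024] 0.0033
capL2 [0.592 0.187 0.026] 0.0013
brR [ 0.56  -0.242  0.043] 0.0045
brL [ 0.495 -0.062  0.043] 0.0046
mugtop [0.71  0.035 0.077] 0.0024
tin [ 0.462 -0.396  0.095] 0.0029
driver hand [ 0.73  -0.181  0.011] 0.0037
tip [ 0.608 -0.198  0.025] 0.0502
scene jar ztop 0.1137 rect [473. 171.] [65. 63.] 40.9
scene brR ztop 0.0449 rect [ 558. -245.] [105. 102.] 3.3
scene brL ztop 0.0451 rect [493. -65.] [103. 104.] 85.7
scene c1 ztop 0.0329 rect [350. 205.] [84. 86.] 46.5
scene c2 ztop 0.033 rect [595. 188.] [83. 85.] 52.6
side jar ztop 0.1128 rect [472. 168.] [65. 63.] 40.4
side brR ztop 0.0456 rect [ 556. -251.] [103. 103.] 3.3
side brL ztop 0.0447 rect [492. -68.] [106. 105.] 84.0
side c1 ztop 0.0322 rect [346. 201.] [90. 84.] 50.2
side c2 ztop 0.0324 rect [593. 185.] [89. 84.] 62.1
```

View pics/crop1.png

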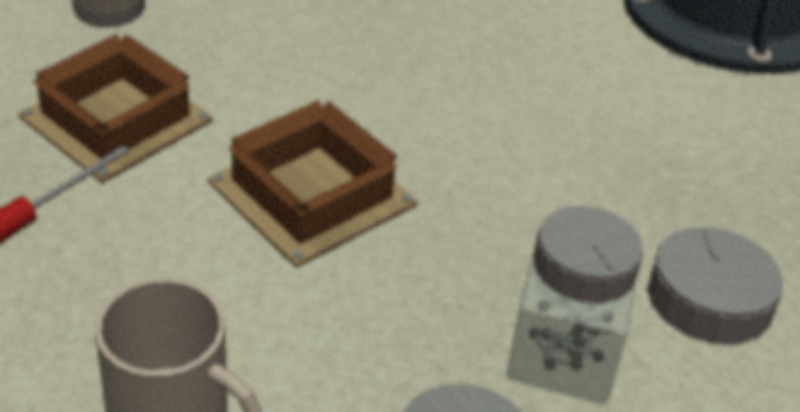

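Right brace: (0.557,-0.248), rim z 0.045, yaw about 3° mod 90. It fits because its y of -0.25 is lower than the other's -0.065. The target cap is the 64 mm one on the jar (the loose ones are about 84 mm across). The jar is at (0.472,0.170) with its top at 0.113, which matches the text. I'm moving above the jar for a wrist view.

Request:
send_rows(
  increments=[0, 0, 0, 1.54, -2.58, 0.3, 1, 0, 0, 0, 1.54, -2.58, 0.3, 1, 0, 0, 0, 1.54, -2.58, 0.3, 1, 0, 0, 0, 1.54, -2.58, 0.3, 1, 0, 0, 0, 1.54, -2.58, 0.3, 1, 0, 0, 0, 1.54, -2.58, 0.3, 1, 0, 0, 0, 1.54, -2.58, 0.3, 1, 0, 0, 0, 1.54, -2.58, 0.3, 1, 0, 0, 0, 1.54, -2.58, 0.3, 1, 0, 0, 0, 1.54, -2.58, 0.3, 1, 0, 0, 0, 1.54, -2.58, 0.3, 1, 0, 0, 0, 1.54, -2.58, 0.3, 1, 0, 0, 0, 1.54, -2.58, 0.3, 1, 0, 0, 0, 1.54, -2.58, 0.3, 1, 0, 0, 0, 1.54, -2.58, 0.3, 1, 0, 0, 0, 1.54, -2.58, 0.3, 1, 0, 0, 0, 0, 0, 0, 1, 0, 0, 0, 0, 0, 0, 1],
)

```text
time: 1.6
position: [0.4734, 0.1685, 0.2783]
tool_rot: [0.186, 0.983, 0.0, -0.0]
ft_force: [-0.8, 0.9, -0.4]
grip_width: 0.0871
grip_force: 0.0
```

Run:
```python
from rig import robot
from h import *
c=robot.camera("wrist"); np.savez("pics/wrist1.npz",**c); cv2.imwrite("pics/wrist1.png",c["image"][:,:,::-1])
o=robot.get_obs(); print(o["position"],o["tool_rot"],o["q"],-c["R"].T@c["t"],c["R"].round(2).tolist())
P=cloud(c); m=(abs(P[...,2]-.113)<.006)&(c["range_z"]>0)
T=P[m]; print(T.mean(0),cv2.minAreaRect((T[:,:2]*1000).astype(np.float32)), np.argwhere(m).mean(0)[::-1])
```

```text
[0.4724424  0.16940709 0.27813238] [ 1.85173461e-01  9.82705538e-01  6.13442841e-05 -7.81629735e-04] [ 1.20932429e-01  3.02803808e-01  1.67505007e+00  6.41696978e-04
  1.16519183e+00 -1.07762066e+00] [0.39894479 0.19692021 0.43239684] [[0.37, 0.93, 0.0], [0.89, -0.35, 0.29], [0.27, -0.11, -0.96]]
[0.47051331 0.1708105  0.11275915] ((471.4795837402344, 170.582275390625), (63.9805908203125, 63.73353958129883), 22.83000946044922) [328.28100814 213.7946021 ]
```

View pics/wrist1.png

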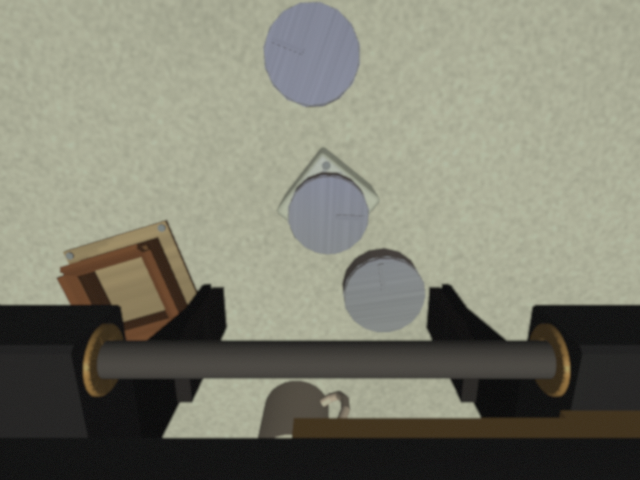

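The wrist view shows the jar's cap at (328,214) with the rib pointing right to (365,215), and the jar body's corners at (323,149), (280,211) and (377,198). The larger caps are at (312,54) and (385,290).

Run:
```python
from h import *
c=load("wrist1")
p=[plane(c,*q,.074)[:2] for q in((280,211),(323,149),(377,198))]
for a,b in((0,1),(1,2),(0,2)):
    d=p[b]-p[a]; print(np.linalg.norm(d).round(4),np.degrees(np.arctan2(d[1],d[0])).round(1))
print("mid of diag",(p[0]+p[2])/2)
a,b=plane(c,336,215,.113),plane(c,365,216,.113); d=b-a; print("rib",np.degrees(np.arctan2(d[1],d[0])))
P=cloud(c); z=c["range_z"]
m=(P[...,2]>.066)&(P[...,2]<.08)&(z>0)&(np.hypot(P[...,0]-.4715,P[...,1]-.1706)<.055); T=P[m]
print(m.sum(),cv2.minAreaRect((T[:,:2]*1000).astype(np.float32)))
s=cv2.resize(c["image"][130:270,260:400],(600,600),interpolation=cv2.INTER_CUBIC); cv2.imwrite("pics/crop2.png",s[:,:,::-1])
# brace walls, both fixed views
for n,b in(("scene0",(218,200,300,265)),("side0",(345,275,440,320))):
    k=load(n);Q=cloud(k);w=(abs(Q[...,2]-.0455)<.003)&(k["range_z"]>0)&(np.hypot(Q[...,0]-.557,Q[...,1]+.248)<.085);T=Q[w];print(n,w.sum(),cv2.minAreaRect((T[:,:2]*1000).astype(np.float32)))
    w=(abs(Q[...,2]-.006)<.004)&(np.hypot(Q[...,0]-.557,Q[...,1]+.248)<.036);print("floor",Q[w].mean(0),w.sum())
```

```text
0.066 123.2
0.0634 26.9
0.0863 76.4
mid of diag [0.4711504  0.17078376]
rib 66.54601619376847
1185 ((471.7569274902344, 170.4653778076172), (68.03802490234375, 67.94808197021484), 30.254173278808594)
scene0 383 ((558.5900268554688, -244.68386840820312), (103.5499496459961, 102.12100982666016), 3.2675817012786865)
floor [ 0.55040432 -0.26281712  0.00487293] 246
side0 456 ((555.5016479492188, -250.02276611328125), (102.33870697021484, 103.38184356689453), 4.595667839050293)
floor [ 0.56985411 -0.23531199  0.00459788] 241
```

View pics/crop2.png

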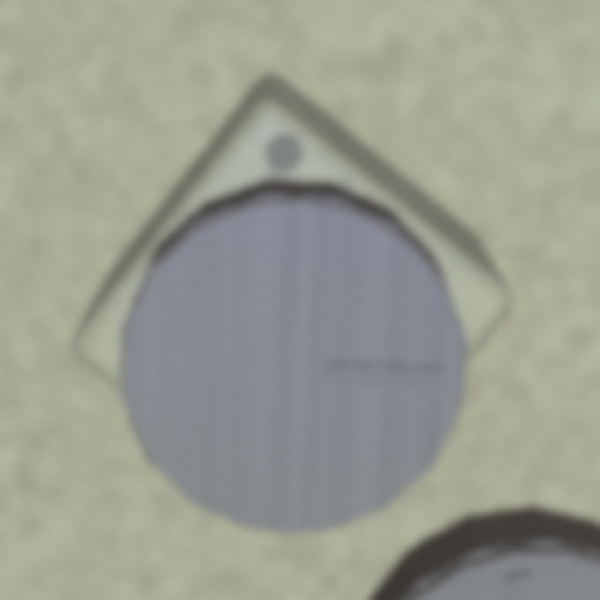

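Jar: centre (0.4716,0.1705), yaw 30.3°, outline 68 x 68 mm, top at 74 mm, all consistent with the text. The rib is at about 67°, so the cap is about 37° from the jar's x, with flats on the rib axis. I'll grip square to the rib (tool y at -23°), which keeps wrist range for about 100° of unscrewing.

Request:
send_rows(
  increments=[0, 0, -0.114, 0, 0, -0.6, 1, 0, 0, -0.114, 0, 0, -0.6, 1, 0, 0, -0.114, 0, 0, -0.6, 1, 0, 0, -0.114, 0, 0, -0.6, 1, 0, 0, -0.114, 0, 0, -0.6, 1, 0, 0, -0.114, 0, 0, -0.6, 1, 0, 0, -0.114, 0, 0, -0.6, 1, 0, 0, -0.114, 0, 0, -0.6, 1, 0, 0, -0.114, 0, 0, -0.6, 1, 0, 0, -0.114, 0, 0, -0.6, 1, 0, 0, -0.114, 0, 0, -0.6, 1, 0, 0, -0.114, 0, 0, -0.6, 1, 0, 0, -0.114, 0, 0, -0.6, 1, 0, 0, -0.114, -0.1, 0.15, -0.6, 1, 0, 0, 0, 0, 0, 0, 1, 0, 0, 0, 0, 0, 0, 1],
)

```text
time: 2.98
position: [0.4706, 0.1722, 0.1942]
tool_rot: [0.831, 0.556, -0.001, -0.0]
ft_force: [-0.1, -0.1, 0.4]
grip_width: 0.0872
grip_force: 0.0
```

```bash
cat >> h.py <<'E'
from scipy.spatial.transform import Rotation as Ro
def st(o):
    R=Ro.from_quat(o["tool_rot"]).as_matrix()
    print("t",o["time"],"pos",o["position"].round(4),"yawy",np.degrees(np.arctan2(R[1,1],R[0,1])).round(1),"z",R[:,2].round(4),"q",o["q"].round(2),"F",o["ft_force"].round(1),"M",o["moment"].round(2),"w",round(o["grip_width"],4),"g",round(o["grip_force"],1))
E
python3 - <<'E'
from rig import robot
from h import *
st(robot.get_obs())
c=robot.camera("wrist"); np.savez("pics/wrist2.npz",**c)
P=cloud(c); T=P[(abs(P[...,2]-.113)<.005)&(c["range_z"]>0)&(np.hypot(P[...,0]-.4715,P[...,1]-.1706)<.05)]
print(len(T),T.mean(0),cv2.minAreaRect((T[:,:2]*1000).astype(np.float32)))
E
```

```text
t 2.9833 pos [0.4706 0.1722 0.1942] yawy -22.4 z [-0.0018 -0.     -1.    ] q [0.13 0.41 1.78 0.   0.95 0.52] F [-0.1 -0.1  0.4] M [-0.08  0.04 -0.  ] w 0.0872 g 0.0
8549 [0.47315903 0.17166474 0.11277192] ((472.7481994628906, 170.19198608398438), (64.00567626953125, 64.10275268554688), 66.12299346923828)
```

Request:
send_rows(
  increments=[0, 0, 0, 0.1, -0.1, -1.3, 1, 0, 0, 0, 0, 0, -1.3, 1, 0, 0, 0, 0, 0, -1.3, 1, 0, 0, 0, 0, 0, -1.3, 1, 0, 0, 0, 0, 0, -1.3, 1, 0, 0, 0, 0, 0, -1.3, 1, 0, 0, 0, 0, 0, -1.3, 1, 0, 0, 0, 0, 0, -1.3, 1, 0, 0, 0, 0, 0, 0, 1, 0, 0, 0, 0, 0, 0, 0.6, 0, 0, 0, 0, 0, 0, 0.6, 0, 0, 0, 0, 0, 0, 0.6, 0, 0, 0, 0, 0, 0, 0.6, 0, 0, 0, 0, 0, 0, 0.6, 0, 0, 0, 0, 0, 0, 0.6],
  newtons=40,
)

```text
time: 4.28
position: [0.4726, 0.1706, 0.0912]
tool_rot: [0.832, 0.554, 0.0, -0.0]
ft_force: [-1.1, 2.2, 4.6]
grip_width: 0.064
grip_force: 40.0
```

Run:
```python
from rig import robot
from h import *
st(robot.get_obs())
```

```text
t 4.2833 pos [0.4726 0.1706 0.0912] yawy -22.7 z [ 1.e-04  6.e-04 -1.e+00] q [0.12 0.59 1.86 0.   0.69 0.52] F [-1.1  2.2  4.6] M [0.18 0.4  0.01] w 0.064 g 40.0
```

Request:
send_rows(
  increments=[0, 0, 0, 0, 0, 0.5, 0.6, 0, 0, 0, 0, 0, 1, 0.6, 0, 0, 0, 0, 0, 2, 0.6, 0, 0, 0, 0, 0, 2.5, 0.6, 0, 0, 0, 0, 0, 2.5, 0.6, 0, 0, 0, 0, 0, 2.5, 0.6, 0, 0, 0, 0, 0, 2.5, 0.6, 0, 0, 0, 0, 0, 2.5, 0.6, 0, 0, 0, 0, 0, 2, 0.6, 0, 0, 0, 0, 0, 1, 0.6, 0, 0, 0, 0, 0, 0.5, 0.6, 0, 0, 0, 0, 0, 0, 0.6],
)

```text
time: 5.28
position: [0.4728, 0.1701, 0.2865]
tool_rot: [0.832, 0.554, 0.001, 0.0]
ft_force: [0.2, -0.1, -5.3]
grip_width: 0.0639
grip_force: 40.0
```

Request:
send_rows(
  increments=[0, 0, -0.012, 0, -1, 0, 0.6, 0, 0, -0.024, 0, -2, 0, 0.6, 0, 0, -0.026, 0, -2.8, 0, 0.6, 0, 0, -0.026, 0, -2.8, 0, 0.6, 0, 0, -0.026, 0, -2.8, 0, 0.6, 0, 0, -0.026, 0, -2.8, 0, 0.6, 0, 0, -0.026, 0, -2.8, 0, 0.6, 0, 0, -0.026, 0, -2.8, 0, 0.6, 0, 0, -0.026, 0, -2.8, 0, 0.6, 0, 0, -0.026, 0, -2.8, 0, 0.6, 0, 0, -0.026, 0, -2.8, 0, 0.6, 0, 0, -0.026, 0, -2.8, 0, 0.6, 0, 0, -0.026, 0, -2.8, 0, 0.6, 0, 0, -0.026, 0, -2.8, 0, 0.6, 0, 0, -0.026, 0, -2.8, 0, 0.6, 0, 0, -0.026, 0, -2.8, 0, 0.6, 0, 0, -0.026, 0, -2.8, 0, 0.6, 0, 0, -0.024, 0, -2.4, 0, 0.6, 0, 0, -0.01, 0, -1.4, 0, 0.6, 0, 0, 0, 0, 0, 0, 0.6],
)

```text
time: 6.95
position: [0.4718, -0.3215, 0.2839]
tool_rot: [0.937, 0.348, -0.001, 0.0]
ft_force: [1.0, 0.3, -6.4]
grip_width: 0.0636
grip_force: 40.0
```

Run:
```python
from rig import robot
from h import *
st(robot.get_obs())
c=robot.camera("wrist"); np.savez("pics/wrist3.npz",**c); cv2.imwrite("pics/wrist3.png",c["image"][:,:,::-1])
P=cloud(c); z=c["range_z"]>0
w=(abs(P[...,2]-.0455)<.003)&z&(np.hypot(P[...,0]-.557,P[...,1]+.248)<.085);T=P[w];print(w.sum(),cv2.minAreaRect((T[:,:2]*1000).astype(np.float32)))
```

```text
t 6.95 pos [ 0.4718 -0.3215  0.2839] yawy -49.3 z [-1.8e-03 -8.0e-04 -1.0e+00] q [-0.79  0.4   1.51 -0.    1.24  0.07] F [ 1.   0.3 -6.4] M [-0.14 -0.25  0.02] w 0.0636 g 40.0
4066 ((558.35791015625, -247.8574981689453), (103.0212173461914, 102.97173309326172), 3.145977020263672)
```

View pics/wrist3.png

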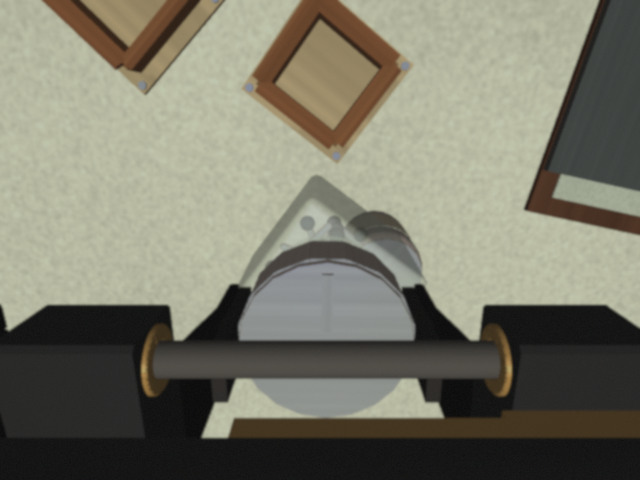

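The wrist view shows the brace pocket centred near (330,75). The jar hangs straight with its body corner at (317,177), and the rib points up at (328,280). The tin at (385,225) is well below the jar.

Run:
```python
from h import *
c=load("wrist3"); P=cloud(c); z=c["range_z"]>0
m=(abs(P[...,2]-.2667)<.006)&z&(np.hypot(P[...,0]-.4718,P[...,1]+.3215)<.06)
T=P[m]; print(m.sum(),T.mean(0),np.histogram(T[:,2],6))
r=(T[:,:2]*1000).astype(np.float32); print(cv2.minAreaRect(r))
v,u=np.nonzero(m)
for side in(-1,1):  # outer edge per row
    pts=[]
    for row in range(185,255,4):
        s=u[v==row]
        if len(s): pts.append(plane(c,s.min() if side<0 else s.max(),row,.2667)[:2])
    pts=np.array(pts).astype(np.float32); d=cv2.fitLine(pts,cv2.DIST_HUBER,0,.01,.01).ravel(); print(side,len(pts),np.degrees(np.arctan2(d[1],d[0])))
C=P[(abs(P[...,2]-.305)<.006)&z&(np.hypot(P[...,0]-.4718,P[...,1]+.3215)<.06)]; print(cv2.minAreaRect((C[:,:2]*1000).astype(np.float32)))
```

```text
4322 [ 0.49385659 -0.30654979  0.26562019] (array([ 140,  318,  579, 1798, 1391,   96]), array([0.26071172, 0.26212261, 0.2635335 , 0.26494439, 0.26635527,
       0.26776616, 0.26917705]))
((492.78021240234375, -308.3694152832031), (41.939273834228516, 84.31810760498047), 40.763553619384766)
-1 15 3.784186
1 15 -86.04356
((471.4831237792969, -316.9750061035156), (64.80175018310547, 74.69715881347656), 8.544218063354492)
```

Request:
send_rows(
  increments=[0, 0, -0.006, 0.8, 0.7, 0, 0.6, 0, 0, -0.006, 1.4, 1.2, 0, 0.6, 0, 0, 0, 1.8, 1.5, 0, 0.6, 0, 0, 0, 1.8, 1.5, 0, 0.6, 0, 0, 0, 1.4, 1.2, 0, 0.6, 0, 0, 0, 1, 0.9, 0, 0.6, 0, 0, 0, 0.45, 0.4, 0, 0.6, 0, 0, 0, 0, 0, -0.8, 0.6, 0, 0, 0, 0, 0, -1.6, 0.6, 0, 0, 0, 0, 0, -1.6, 0.6, 0, 0, 0, 0, 0, -1.6, 0.6, 0, 0, 0, 0, 0, -1.6, 0.6, 0, 0, 0, 0, 0, -1.6, 0.6, 0, 0, 0, 0, 0, -1.6, 0.6, 0, 0, 0, 0, 0, -1.6, 0.6, 0, 0, 0, 0, 0, -0.8, 0.6, 0, 0, 0, 0, 0, 0, 0.6, 0, 0, 0, 0, 0, 0, 0.6],
)

```text
time: 8.5
position: [0.5588, -0.2441, 0.1572]
tool_rot: [0.939, 0.344, -0.0, -0.0]
ft_force: [-0.1, -0.2, -6.2]
grip_width: 0.0635
grip_force: 40.0
```

Run:
```python
from rig import robot
from h import *
st(robot.get_obs()); st(robot.get_obs())
A,B=robot.camera("scene"),robot.camera("side")
a=A["image"][130:270,170:350];b=B["image"][190:350,310:490]
cv2.imwrite("pics/pair.png",np.hstack([cv2.resize(a,(400,311)),cv2.resize(b,(400,311))])[:,:,::-1])
```

```text
t 8.5 pos [ 0.5588 -0.2441  0.1572] yawy -49.8 z [-1.1e-03  5.0e-04 -1.0e+00] q [-0.59  0.6   1.54 -0.    1.01  0.27] F [-0.1 -0.2 -6.2] M [-0.05  0.08 -0.04] w 0.0635 g 40.0
t 8.5 pos [ 0.5588 -0.2441  0.1572] yawy -49.8 z [-1.1e-03  5.0e-04 -1.0e+00] q [-0.59  0.6   1.54 -0.    1.01  0.27] F [-0.1 -0.2 -6.2] M [-0.05  0.08 -0.04] w 0.0635 g 40.0
```

View pics/pair.png

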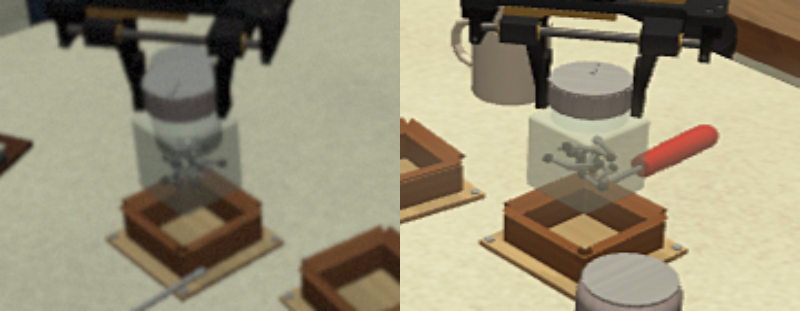

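The left (scene) half shows the jar hanging level over the correct brace. The right (side) half shows it directly above the pocket at about (585,210). I'll correct y by -3 mm and lower it slowly.

Request:
send_rows(
  increments=[0, 0, 0, 0, -0.3, -0.4, 0.6, 0, 0, 0, 0, 0, -0.5, 0.6, 0, 0, 0, 0, 0, -0.5, 0.6, 0, 0, 0, 0, 0, -0.5, 0.6, 0, 0, 0, 0, 0, -0.5, 0.6, 0, 0, 0, 0, 0, -0.5, 0.6, 0, 0, 0, 0, 0, -0.4, 0.6, 0, 0, 0, 0, 0, -0.4, 0.6, 0, 0, 0, 0, 0, -0.4, 0.6, 0, 0, 0, 0, 0, -0.4, 0.6, 0, 0, 0, 0, 0, 0, 0.6],
)

```text
time: 9.52
position: [0.5588, -0.2465, 0.1116]
tool_rot: [0.939, 0.344, -0.001, -0.001]
ft_force: [-0.3, -0.1, -6.2]
grip_width: 0.0638
grip_force: 40.0
```

Request:
send_rows(
  increments=[0, 0, 0, 0, 0, -0.3, 0.6, 0, 0, 0, 0, 0, -0.3, 0.6, 0, 0, 0, 0, 0, -0.3, 0.6, 0, 0, 0, 0, 0, -0.25, 0.6, 0, 0, 0, 0, 0, -0.15, 0.6, 0, 0, 0, 0, 0, -0.1, 0.6, 0, 0, 0, 0, 0, 0, 0.6],
)

```text
time: 10.1
position: [0.5592, -0.2467, 0.0983]
tool_rot: [0.939, 0.344, -0.0, -0.0]
ft_force: [0.8, 0.7, -5.3]
grip_width: 0.0642
grip_force: 40.0
```

Request:
send_rows(
  increments=[0, 0, 0, 0, 0, -0.1, 0.6, 0, 0, 0, 0, 0, -0.1, 0.6, 0, 0, 0, 0, 0, 0, 0.6, 0, 0, 0, 0, 0, 0, 0.6, 0, 0, 0, 0, 0, 0, 0.6],
)

```text
time: 10.52
position: [0.5596, -0.2468, 0.0972]
tool_rot: [0.939, 0.344, 0.0, 0.0]
ft_force: [-0.7, 1.0, 1.1]
grip_width: 0.0639
grip_force: 40.0
```

The jar is seated: the z reading implies its underside at 6 mm, and the load has transferred to the brace. Now unscrewing.

Request:
send_rows(
  increments=[0, 0, 0.04, 0, 0, 0, 0.6, 0, 0, 0.06, 0, 0, 0, 0.6, 0, 0, 0.08, 0, 0, 0, 0.6, 0, 0, 0.08, 0, 0, 0, 0.6, 0, 0, 0.08, 0, 0, 0, 0.6, 0, 0, 0.08, 0, 0, 0, 0.6, 0, 0, 0, 0, 0, 0, 0.6],
  newtons=50,
)

```text
time: 11.1
position: [0.5598, -0.2474, 0.0972]
tool_rot: [0.846, 0.533, 0.0, 0.001]
ft_force: [-0.7, 1.3, 1.2]
grip_width: 0.064
grip_force: 50.0
```

Run:
```python
from rig import robot
from h import *
st(robot.get_obs())
```

```text
t 11.1 pos [ 0.5598 -0.2474  0.0972] yawy -25.6 z [ 0.0013 -0.0013 -1.    ] q [-0.6   0.68  1.57 -0.    0.88 -0.15] F [-0.7  1.3  1.2] M [-0.12  0.21  0.09] w 0.064 g 50.0
```

Request:
send_rows(
  increments=[0, 0, 0.08, 0, 0, 0, 0.6, 0, 0, 0.08, 0, 0, 0, 0.6, 0, 0, 0.08, 0, 0, 0, 0.6, 0, 0, 0.08, 0, 0, 0, 0.6, 0, 0, 0.08, 0, 0, 0, 0.6, 0, 0, 0.08, 0, 0, 0, 0.6, 0, 0, 0.08, 0, 0, 0, 0.6, 0, 0, 0.08, 0, 0, 0, 0.6, 0, 0, 0.08, 0, 0, 0, 0.6, 0, 0, 0.08, 0, 0, 0, 0.6, 0, 0, 0.08, 0, 0, 0, 0.6, 0, 0, 0.08, 0, 0, 0, 0.6, 0, 0, 0.08, 0, 0, 0, 0.6, 0, 0, 0.08, 0, 0, 0, 0.6, 0, 0, 0.08, 0, 0, 0, 0.6, 0, 0, 0.08, 0, 0, 0, 0.6, 0, 0, 0.08, 0, 0, 0, 0.6, 0, 0, 0.02, 0, 0, 0, 0.6, 0, 0, 0, 0, 0, 0, 0.6],
)

```text
time: 12.68
position: [0.5607, -0.2477, 0.0986]
tool_rot: [0.315, 0.949, -0.001, 0.002]
ft_force: [-1.1, 0.1, 7.5]
grip_width: 0.0636
grip_force: 50.0
```

Run:
```python
from rig import robot
from h import *
st(robot.get_obs())
for n in("wrist","side"):
    c=robot.camera(n); np.savez(f"pics/{n}4.npz",**c); cv2.imwrite(f"pics/{n}4.png",c["image"][:,:,::-1])
```

```text
t 12.6833 pos [ 0.5607 -0.2477  0.0986] yawy 53.3 z [ 0.0034 -0.0023 -1.    ] q [-0.6   0.68  1.57  0.    0.88 -1.53] F [-1.1  0.1  7.5] M [0.19 0.21 0.02] w 0.0636 g 50.0
```

View pics/wrist4.png

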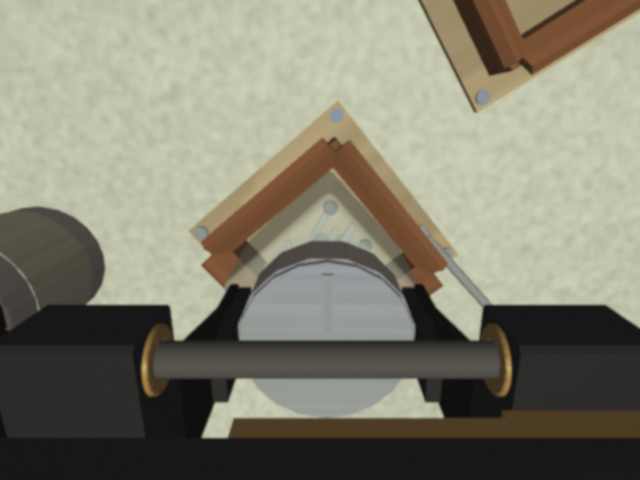

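The rib still lines up with the gripper at (328,275), so the cap turned the full 103°. The jar is seated in the brace, and the +7.5 N upward push shows the thread has let go. Lifting straight up.

Request:
send_rows(
  increments=[0, 0, 0, 0, 0, 0.2, 0.6, 0, 0, 0, 0, 0, 0.2, 0.6, 0, 0, 0, 0, 0, 0.3, 0.6, 0, 0, 0, 0, 0, 0.3, 0.6, 0, 0, 0, 0, 0, 0.3, 0.6, 0, 0, 0, 0, 0, 0.4, 0.6, 0, 0, 0, 0, 0, 0.5, 0.6, 0, 0, 0, 0, 0, 0.5, 0.6, 0, 0, 0, 0, 0, 0.5, 0.6, 0, 0, 0, 0, 0, 0.5, 0.6, 0, 0, 0, 0, 0, 0.5, 0.6, 0, 0, 0, 0, 0, 0.3, 0.6, 0, 0, 0, 0, 0, 0.2, 0.6, 0, 0, 0, 0, 0, 0, 0.6, 0, 0, 0, 0, 0, 0, 0.6, 0, 0, 0, 0, 0, 0, 0.6],
)

```text
time: 14.12
position: [0.5591, -0.2467, 0.1433]
tool_rot: [0.314, 0.949, 0.0, -0.0]
ft_force: [-0.6, 0.1, -0.3]
grip_width: 0.0639
grip_force: 50.0
```

Run:
```python
from rig import robot
from h import *
st(robot.get_obs())
A,B=robot.camera("scene"),robot.camera("side")
a=A["image"][110:270,160:360];b=B["image"][170:350,300:500]
cv2.imwrite("pics/pair2.png",np.hstack([cv2.resize(a,(400,320)),cv2.resize(b,(400,320))])[:,:,::-1])
```

```text
t 14.1167 pos [ 0.5591 -0.2467  0.1433] yawy 53.4 z [-5.e-04  3.e-04 -1.e+00] q [-0.6   0.62  1.55 -0.    0.98 -1.53] F [-0.6  0.1 -0.3] M [0.   0.03 0.04] w 0.0639 g 50.0
```

View pics/pair2.png

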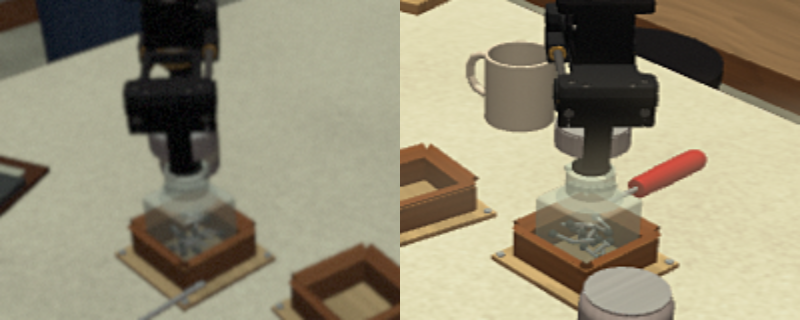

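Both halves show the cap held level above the open jar's mouth (left (185,150) over (187,180), right (592,135) over (590,178)), and the jar is down in the brace. The force reading is about zero. Handing in.

```bash
python3 -c "
from rig import robot
print(robot.hand_in())"
```

```text
the job is handed in; nothing more can be done
None
```

The job is handed in, with no verdict returned: the jar is fully down in the right-hand brace, and the unscrewed cap is gripped level about 3 cm above its mouth after 14 s of robot time, with the mug, tin and screwdriver never approached.

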